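# Clamp a sample jar on the bench shaker and start it

## Robot

A 6-joint arm with a two-finger parallel gripper is mounted at the origin on a cart in front of the work surface, level with it; the furniture and walls round the work are solid. World frame = base frame: x ahead of the robot, y to its left, z up, the work surface at z = 0. Lengths are in m, angles in rad, forces in N, time in s.
With the tool pointing down it reaches from about 0.35 to 0.775 m from the base axis. Payload 5.5 kg.
Tool frame: the origin (TCP) lies at the very end of the fingers, on their centre line; the grasp point (between the pads) lies 19 mm behind it (grip_point_offset is the distance from the TCP to the grasp point, in m); z points along the fingers, y is the direction in which the jaws open and shut (so a half turn about z gives the same grasp; the last joint's range is limited). The gripper opens to 85 mm and grips with 20 to 120 N. Pads are 22 mm wide; open, the fingers measure 114 mm over their backs; the gripper's body (76 mm by 85 mm) begins 54 mm behind the grasp point. The pads swing forward as they close: fully open they stand 13 mm farther back than shut.
Start: joints at [-1.288, 0.313, 0.046, 1.304, 0, 1.431], TCP at [0.236, -0.524, 0.231] pointing down, gripper open.
Joint ranges: [-2.76, 2.76], [-0.86, 1.69], [-1.03, 1.26], [-2.2, 2.34], [-1.47, 1.5], [-3.14, 3.14]. Speed limits (rad/s): [2.57, 2.57, 3.14, 3.14, 3.14, 3.14].

## Interface

Orientations are given as a unit quaternion [w, x, y, z].
In Python, from workcell import * gives the robot as it stands.
- The arm moves only by the shell command python3 -m crank 'ROWS' [OPENING] [FORCE]. ROWS is a JSON object of lists of equal length, an entry for each row: "travel": the shift along the tool's x, y, z in units of 40 mm (1.0 is 40 mm), a list of three; "turn": the turn about the tool's z in rad. In form: {"travel": [[x, y, z], ...], "turn": [turn, ...]}. A call has 1 to 5 rows; each row is the pose to reach, as a shift and turn from the pose commanded when the call began, along the tool's axes at that moment; what a row does not reach only later rows make up. A row lasts 1/12 s, in which the tool goes at most 41.7 mm and 7.16 degrees, less where a joint would pass 70% of its speed; a pose out of reach is approached as far as the arm can. A call with a gripper value outside its range is refused whole. OPENING is the finger opening in mm, from 0 to 85.4, set as the call begins (- or left out, the last holds). The fingers move at their own pace and stop on an object; FORCE is the grip in N (left out, the last holds). Time passes only in rows, so rows that repeat a pose let the fingers close. It gives the time, the measured TCP pose, the force and the opening at its end, in the units of the state.
- get_state(): the state, without advancing time (a new reading comes with each control period).
- read_camera(name): name is "scene" or "top"; returns a dict with "image" (420x560x3 uint8, red, green, blue), "K" (3x3 intrinsics, pixels), "k1" (the pictures are not rectified: a ray, as slopes to the right and down, at radius r is drawn at 1 + k1 r^2 times it, then the intrinsics apply), "R" (3x3) and "t" (3): a world point X has camera coordinates R X + t. Camera axes: x right, y down, z forward; pixel columns grow to the right and rows downward; lengths in m; the calibration is good to about 2 mm. A picture is of the moment at which its call begins. There is no depth.
- hand_in(): hands the job in, once; it reports no verdict.
The state is a dict: "clock": time; "joint_pos": joint angles; "qvel": joint speeds; "tau": joint torques, N m; "tcp_pos": TCP position; "orientation": TCP orientation; "wrist_force": force on the tool from outside, world axes, zero at the start; "ft_torque": the same for the moment, N m; "finger_gap": finger opening in m.
Only numpy, scipy, OpenCV 4.12 (cv2) and the standard library are available. Lean on these libraries where they do the work, as an engineer would, in place of code of your own. Each camera call takes 0.05 s, during which the arm holds its last target. There are 200 camera calls.

## Task

Get the jar on the bench shaker ready and start the shaker: push the black-capped jar along the plate until it sits fully home in the V-block, then press the blue clamp handle over and down until it snaps past centre and the rubber foot holds the jar by its cap, and only then flip the small power switch over to the side with the green dot. Do it all by touch with the fingertips or the outside of the fingers: do not lift the jar or tip it over, and leave the other things on the bench where they stand.

Things in the scene. Friction and masses are not known exactly. Their poses are not given: they have to be found in the camera images.
- shaker: white bench shaker, fixed; body 200 (x) x 280 (y) x 43 mm, grey control strip along its front (-x), behind it an aluminium plate (138 x 276 mm) whose top is 64 mm above the bench. Origin: centre of its underside. Own axes: x away from its front, y to the left seen from its front, z up. V-block, clamp and handle stand in one line along y, at x = +20 mm.
- jar_centre (a point): centre (half-way up) of the loose glass jar with black screw cap that stands on the shaker's plate, left of the V-block: 61 mm tall, body 43 mm and cap 45 mm in diameter, about 80 g. It slides on the plate.
- nest (a point): where the jar's centre is when the jar is fully home, touching both cheeks of the black 60-degree V-block (slippery acetal, 24 mm tall, mouth 64 mm wide, opening toward the shaker's +y). Axes as the shaker's, so the jar goes home by moving along the shaker's -y. 30.5 mm above the plate.
- handle_pivot (a point): hinge of the clamp handle, 153.5 mm above the bench; hinge line along the shaker's x. Axes as the shaker's.
- handle_grip (a point): point on the centre line of the blue handle's round grip (20 mm diameter), 90 mm from the hinge and 22 mm short of the handle's end; the grip runs from 38 to 112 mm from the hinge.
- clamp_handle (a joint): turn of the handle in rad: 0 open (upright, leaning to the shaker's -y) to 1.15 (on its stop, locked). Swings toward -y and down; slope above level = 1.25 minus this. Meanwhile the clamp arm swings the other way, down onto the jar. Friction holds it where left; from 0.75 the foot presses on the cap; dead centre 1.03, beyond it snaps to 1.15 by itself. Needs up to about 6 N at the grip.
- clamp_foot: sprung rubber foot, 19 mm diameter, at the end of the steel clamp arm, which points up while the clamp is open (arm and foot then reach to 245 mm above the bench, between nest and handle). Origin: centre of its sole. Locked on the jar, it presses on the cap with about 6 N.
- switch_pivot (a point): pivot of the power switch's lever on the control strip, 50 mm above the bench. Axes as the shaker's.
- switch_tip (a point): point on the switch's steel bat lever 24 mm from its pivot (the lever is 27 mm long, 8 mm thick near its end).
- power_switch (a joint): turn of the bat lever in rad: 0 = off, leaning 0.35 rad to the shaker's +y; 0.70 = on, leaning as far to -y, toward the green dot. Springs to whichever side of the middle (0.35) it is on; about 2 N at the tip.
- waiting_jar: another glass jar with black cap (45 x 61 mm) standing on the bench left of the shaker; leave alone. Origin: centre of its underside.
- waiting_vial: small vial with black cap and yellow content (22 x 56 mm) on the bench left of the shaker; leave alone. Origin: centre of its underside.
- tape: roll of tape lying on the bench right of the shaker (72 mm diameter, 19 mm high); leave alone. Origin: centre of its underside.
- bench_timer: small white timer lying on the bench behind the shaker (58 x 62 x 20 mm); leave alone. Origin: centre of its underside.
- jar: the same loose jar as a body. Origin: centre of its underside.
There are look-alikes about, which are no part of the job. What is shaped like the jar but orange or purple is not meant.

How it is judged:
By the outcome, as a careful person would: the job done as asked, in the order asked, and still so for the second after the job is handed in, with the robot touching nothing.
It also fails if it takes over 56 s, if anything falls off the work surface, if the arm or the gripper's body presses on something with over 40 N, if the wrist force passes 120 N, or if a joint passes its speed limit or range.

## Working session

There is one attempt and no reset: what is moved stays moved. The work goes in short steps, Python scripts to look and compute and a shell command to move; the robot and the scene stay as the last step left them, time stands still between calls to the robot, and variables do not carry over. Pictures are saved under pics/ and viewed, about 8 in all and at most 12, crops included, and the job is handed in when it is done.

```bash
mkdir -p pics; ls; python3 - <<'E'
from workcell import *
import cv2
s=get_state(); print({k:s[k] for k in('clock','tcp_pos','orientation','wrist_force','finger_gap')})
for n in('scene','top'):
    c=read_camera(n); cv2.imwrite(f'pics/{n}0.png',c['image'][:,:,::-1]); print(n,c['K'],c['k1'],c['R'],c['t'])
a=cv2.imread('pics/scene0.png');b=cv2.imread('pics/top0.png')
E
```

```text
pics
{'clock': 0.0, 'tcp_pos': array([ 0.23579396, -0.52388346,  0.23039589]), 'orientation': array([-9.11622435e-04,  9.77736139e-01,  2.09836147e-01, -5.64418628e-05]), 'wrist_force': array([-0.58831698,  0.14809533, -0.16075996]), 'finger_gap': 0.08549478779053768}
scene [[505.18190787   0.         277.78315258]
 [  0.         505.18190787 209.7984737 ]
 [  0.           0.           1.        ]] -0.013829715132324812 [[-0.52186334 -0.85297483 -0.00962304]
 [-0.54553133  0.34239466 -0.76495847]
 [ 0.6557852  -0.39395411 -0.64400771]] [0.27229584 0.41182516 0.86230219]
top [[392.94729371   0.         277.17106715]
 [  0.         392.94729371 212.59035633]
 [  0.           0.           1.        ]] -0.10882196772574051 [[-0.00677066 -0.99963899 -0.02600104]
 [-0.98313388  0.01140658 -0.18253128]
 [ 0.18276196  0.02432665 -0.98285618]] [0.01618769 0.57511442 1.09978598]
```

View pics/scene0.png

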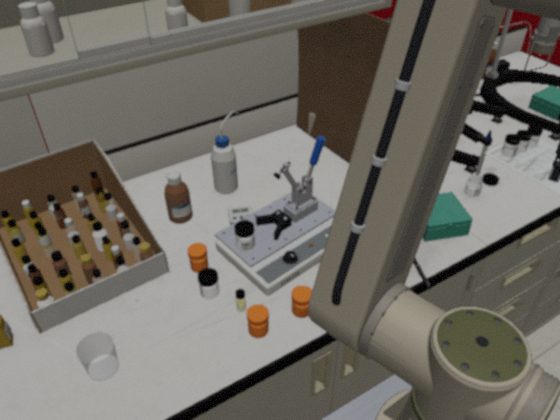

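View pics/top0.png

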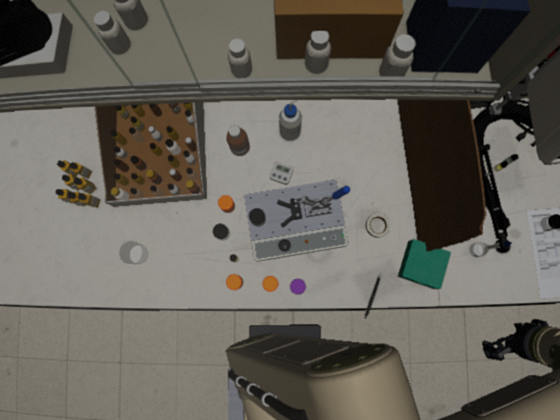

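The scene picture shows the shaker around (280,235), with the jar on its plate at (244,235) and the handle at (318,150). In the top picture the shaker is at (297,220), the jar on it at (257,217), the waiting jar at (221,231), and the orange and purple look-alikes around (226–298,203–286). The black-capped jar on the plate is the one meant; next I'll confirm it in enlarged crops.

```bash
python3 - <<'E'
import cv2
a=cv2.imread('pics/top0.png')[170:270,235:360]; cv2.imwrite('pics/topc.png',cv2.resize(a,None,fx=6,fy=6,interpolation=cv2.INTER_CUBIC))
a=cv2.imread('pics/scene0.png')[105:290,205:345]; cv2.imwrite('pics/scenec.png',cv2.resize(a,None,fx=4,fy=4,interpolation=cv2.INTER_CUBIC)[:600] if 0 else cv2.resize(a,None,fx=3.2,fy=3.2,interpolation=cv2.INTER_CUBIC))
E
```

```text
(no output)
```

View pics/topc.png

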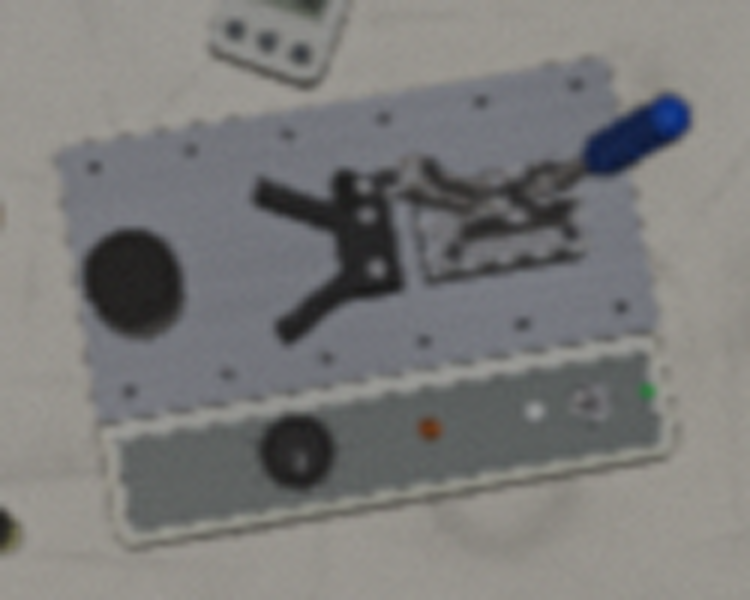

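View pics/scenec.png

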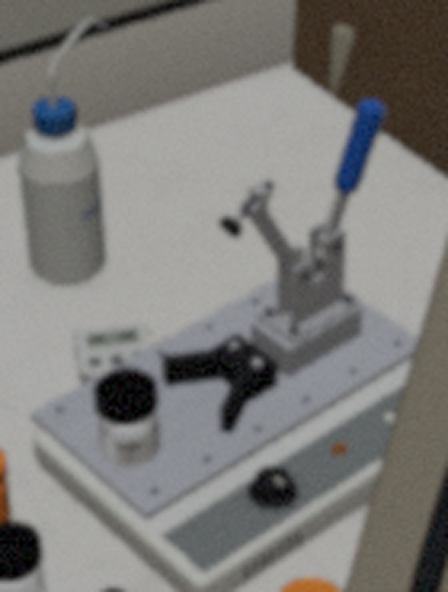

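The crops confirm the target jar: black cap centred at topc (133,282) on the plate, left of the V-block. The cheek tips are at (262,192) and (288,330), the handle end at (672,112), the bat switch near (590,403) and the green dot at (647,392).

```bash
cat >h.py <<'E'
from workcell import *
import numpy as np, cv2
from scipy.optimize import least_squares
C={}
T=dict(K=np.array([[392.94729371,0,277.17106715],[0,392.94729371,212.59035633],[0,0,1]]),k1=-0.10882196772574051,R=np.array([[-0.00677066,-0.99963899,-0.02600104],[-0.98313388,0.01140658,-0.18253128],[0.18276196,0.02432665,-0.98285618]]),t=np.array([0.01618769,0.57511442,1.09978598]))
S=dict(K=np.array([[505.18190787,0,277.78315258],[0,505.18190787,209.7984737],[0,0,1]]),k1=-0.013829715132324812,R=np.array([[-0.52186334,-0.85297483,-0.00962304],[-0.54553133,0.34239466,-0.76495847],[0.6557852,-0.39395411,-0.64400771]]),t=np.array([0.27229584,0.41182516,0.86230219]))
def proj(c,X): return cv2.projectPoints(np.atleast_2d(np.float64(X)),cv2.Rodrigues(c['R'])[0],c['t'],c['K'],np.array([c['k1'],0,0,0.]))[0][:,0]
def at(c,uv,z):
    n=cv2.undistortPoints(np.float64([[uv]]),c['K'],np.array([c['k1'],0,0,0.]))[0,0]
    d=c['R'].T@np.r_[n,1]; o=-c['R'].T@c['t']; return o+d*(z-o[2])/d[2]
E
python3 - <<'E'
from h import *
np.set_printoptions(precision=4,suppress=True)
tc=lambda x,y:(x/6+235-.42,y/6+170-.42); sc=lambda x,y:(x/3.2+205-.34,y/3.2+105-.34)
P={k:at(T,tc(*p),z) for k,(p,z) in dict(pBL=((58,150),.064),pBR=((607,60),.064),pFL=((100,422),.064),pFR=((655,337),.064),v1=((262,192),.088),v2=((288,330),.088),cap=((133,282),.125),hend=((672,112),.26),fl=((130,547),0.0),fr=((675,455),0.0),sw=((590,403),.06),dot=((647,392),.045)).items()}
for k,v in P.items(): print(k,v)
print('cap scene',at(S,sc(127,388),.125),'hend',at(S,sc(372,108),.26))
u=P['pBL']-P['pBR']+P['pFL']-P['pFR']; w=P['pBL']-P['pFL']+P['pBR']-P['pFR']
print('len',np.linalg.norm(u)/2,np.linalg.norm(w)/2,'yaw',np.arctan2(-u[0],u[1]),np.arctan2(w[1],w[0]))
yaw=np.arctan2(-u[0],u[1]); c=(P['pBL']+P['pBR']+P['pFL']+P['pFR'])/4
R=np.array([[np.cos(yaw),-np.sin(yaw)],[np.sin(yaw),np.cos(yaw)]])
for k,v in P.items(): print(k,((v-c)[:2]@R)*1e3)
print('cap s',(at(S,sc(127,388),.125)-c)[:2]@R,(at(S,sc(372,108),.26)-c)[:2]@R, c)
E
```

```text
pBL [0.6282 0.1071 0.064 ]
pBR [ 0.6703 -0.1629  0.064 ]
pFL [0.4941 0.0858 0.064 ]
pFR [ 0.5324 -0.1812  0.064 ]
v1 [0.6007 0.0068 0.088 ]
v2 [ 0.5341 -0.005   0.088 ]
cap [0.5514 0.0653 0.125 ]
hend [ 0.5948 -0.1629  0.26  ]
fl [0.4383 0.0763 0.    ]
fr [ 0.4817 -0.1985  0.    ]
sw [ 0.5013 -0.1494  0.06  ]
dot [ 0.5082 -0.1791  0.045 ]
cap scene [0.555  0.0652 0.125 ] hend [ 0.5875 -0.1575  0.26  ]
len 0.27146509832664567 0.13740099544037457 yaw 0.1484408841686574 0.14482972197903568
pBL [ 67.873  136.3689]
pBR [  69.5271 -136.8651]
pFL [-67.873  135.0961]
pFR [ -69.5271 -134.6   ]
v1 [25.8602 41.1731]
v2 [-41.7786  39.3869]
cap [-14.2882 106.4125]
hend [  -5.0599 -125.7827]
fl [-124.5363  133.9755]
fr [-122.1884 -144.2381]
sw [-95.5352 -98.5386]
dot [ -93.1304 -128.9459]
cap s [-0.0107  0.1057] [-0.0116 -0.1193] [ 0.5813 -0.0378  0.064 ]
```

```bash
cat >>h.py <<'E'
yaw=.147; O=np.array([.5536,-.0419]); RS=np.array([[np.cos(yaw),-np.sin(yaw)],[np.sin(yaw),np.cos(yaw)]])
toS=lambda X: np.r_[(np.asarray(X)[:2]-O)@RS,X[2]]*1e3          # world m -> shaker mm
def toW(p): p=np.asarray(p)/1e3; return np.r_[O+RS@p[:2],p[2]]  # shaker mm -> world m
def tri(uv_t,uv_s):
    f=lambda X: np.r_[(proj(T,X)[0]-uv_t),(proj(S,X)[0]-uv_s)]
    r=least_squares(f,[.55,-.05,.15]); return r.x,np.abs(r.fun).max()
def need(p):  # rows (tool units) from present pose to shaker point p, aligned
    s=get_state(); q=s['orientation']; th=2*np.arctan2(q[2],q[1]); d=toW(p)-s['tcp_pos']
    return np.array([np.cos(th)*d[0]+np.sin(th)*d[1],np.sin(th)*d[0]-np.cos(th)*d[1],-d[2]])/.04, th-yaw
def st():
    s=get_state(); print('t',round(s['clock'],2),'tcpS',toS(s['tcp_pos']).round(1),'F',(np.r_[s['wrist_force'][:2]@RS,s['wrist_force'][2]]).round(2),'gap',round(s['finger_gap']*1e3,1))
np.set_printoptions(precision=3,suppress=True)
E
python3 - <<'E'
from h import *
tc=lambda x,y:(x/6+235-.42,y/6+170-.42); sc=lambda x,y:(x/3.2+205-.34,y/3.2+105-.34)
for n,a,b in(('foot?',(345,183),(232,226)),('hend',(672,112),(372,105)),('cap',(133,282),(127,388)),('gripstart',(590,160),(346,186))):
    X,e=tri(tc(*a),sc(*b)); print(n,toS(X),e)
print('wjar',toS(at(T,(221,231),.061)),toS(at(S,(208.5,276),.061)),'vial',toS(at(T,(234,258),.056)))
for p in ((18,168,250),(18,168,160)): print(need(p),toW(p))
E
```

```text
foot? [ 23.794   5.968 212.754] 0.622284784177964
hend [  23.946 -126.544  256.037] 0.007223060744365739
cap [ 13.768 107.097 127.945] 0.343064111526985
gripstart [ 20.301 -99.298 200.327] 0.391556531689389
wjar [ -0.318 218.711  61.   ] [ -3.042 222.133  61.   ] vial [-83.245 192.336  56.   ]
(array([ 13.767, -11.648,  -0.488]), np.float64(0.2758313536096697)) [0.547 0.127 0.25 ]
(array([ 13.767, -11.648,   1.762]), np.float64(0.2758313536096697)) [0.547 0.127 0.16 ]
```

```bash
python3 -m crank '{"travel":[[0.4,-0.4,-0.8],[1.1,-0.9,-1.5],[1.9,-1.6,-1.75],[2.7,-2.3,-1.75],[3.4,-2.9,-1.75]],"turn":[0,0,0,0,0]}' 20 20
python3 -m crank '{"travel":[[0.75,-0.64,0],[1.5,-1.28,0],[2.25,-1.92,0],[3,-2.56,0],[3.6,-3.05,0]],"turn":[0,0,0,0,0]}'
python3 -m crank '{"travel":[[0.75,-0.64,0],[1.5,-1.28,0],[2.25,-1.92,0],[3,-2.56,0],[3.6,-3.05,0]],"turn":[0,0,0.1,0.2,0.276]}'
python3 -c "
from h import *
st(); print(need((18,168,160)))"
```

```text
clock: 0.52
tcp_pos: [0.3127, -0.3621, 0.302]
orientation: [0.001, 0.978, 0.209, 0.0]
wrist_force: [1.3, 0.4, 0.1]
finger_gap: 0.0256
clock: 0.93
tcp_pos: [0.3937, -0.1901, 0.3012]
orientation: [-0.0, 0.978, 0.21, 0.0]
wrist_force: [1.1, 0.0, 0.5]
finger_gap: 0.02
clock: 1.35
tcp_pos: [0.475, -0.02, 0.301]
orientation: [-0.0, 0.997, 0.071, -0.0]
wrist_force: [0.4, -0.9, 0.3]
finger_gap: 0.0197
t 1.35 tcpS [-74.6  33.2 301. ] F [ 0.24 -0.91  0.25] gap 19.7
(array([ 2.301, -3.379,  3.526]), np.float64(-0.003908349463934785))
```

```bash
python3 -m crank '{"travel":[[0.2,-0.95,0],[0.6,-1.85,0.2],[1.1,-2.7,0.4],[1.8,-3.38,0.8],[2.3,-3.38,1.5]],"turn":[0,0,0,0,0]}' |tail -1
python3 -m crank '{"travel":[[0,0,0.8],[0,0,1.5],[0,0,2],[0,0,2],[0,0,2]],"turn":[0,0,0,0,0]}' |tail -1
python3 - <<'E'
from h import *
st(); 
t=read_camera('top')['image'][170:270,200:325,::-1]; s=read_camera('scene')['image'][130:290,170:330,::-1]
t=cv2.resize(t,(500,400),interpolation=cv2.INTER_CUBIC); s=cv2.resize(s,(400,400),interpolation=cv2.INTER_CUBIC)
cv2.imwrite('pics/a1.png',np.hstack([t,s])[:, :800] if 0 else np.hstack([cv2.resize(t,(440,352)),cv2.resize(s,(352,352))]))
E
```

```text
finger_gap: 0.0201
finger_gap: 0.0199
t 2.18 tcpS [ 15.7 166.1 160.1] F [0.78 0.12 0.89] gap 19.9
```

View pics/a1.png

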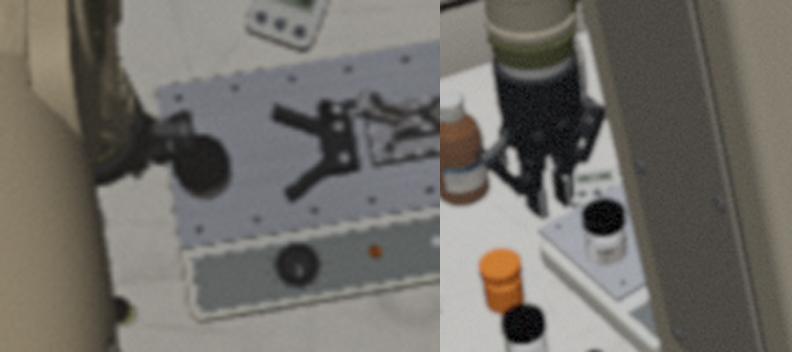

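The gripper's outer linkage flares outward, so I'll turn 90° and push with the flat side faces of the closed fingers instead. The jar itself hasn't moved (right view, cap at (603,217)).

```bash
python3 -c "
from workcell import *
print(get_state()['joint_pos'])"
```

```text
[ 8.11382298e-02  3.13127258e-01 -1.24080119e-01  1.13158384e+00
 -7.68416627e-05  3.07607423e+00]
```

```bash
python3 -m crank '{"travel":[[0,0,0],[0,0,0],[0,0,0],[0,0,0],[0,0,0]],"turn":[-0.12,-0.24,-0.36,-0.48,-0.6]}' 0 20|tail -1
python3 -m crank '{"travel":[[0,0,0],[0,0,0],[0,0,0],[0,0,0],[0,0,0]],"turn":[-0.12,-0.24,-0.36,-0.48,-0.6]}' |tail -1
python3 -m crank '{"travel":[[0,0,0],[0,0,0],[0,0,0],[0,0,0],[0,0,0]],"turn":[-0.12,-0.24,-0.36,-0.371,-0.371]}' |tail -1
python3 -c "
from h import *
st(); print(need((18,147,70)), need((18,147,70))[1])"
```

```text
finger_gap: -0.0004
finger_gap: -0.0002
finger_gap: -0.0
t 3.53 tcpS [ 17.9 165.8 163.2] F [-0.5  -0.3  -0.06] gap -0.0
(array([-0.469,  0.003,  2.329]), np.float64(1.568072038885506)) 1.568072038885506
```

```bash
python3 -m crank '{"travel":[[-0.3,0,0.6],[-0.4,0,1.3],[-0.4,0,2.0],[-0.4,0,2.33],[-0.4,0,2.33]],"turn":[0,0,0,0,0]}' |tail -2
python3 -m crank '{"travel":[[-0.15,0,0],[-0.3,0,0],[-0.45,0,0],[-0.6,0,0],[-0.75,0,0]],"turn":[0,0,0,0,0]}' |tail -2
python3 -c "
from h import *
st()"
python3 -m crank '{"travel":[[-0.15,0,0],[-0.3,0,0],[-0.45,0,0],[-0.6,0,0],[-0.75,0,0]],"turn":[0,0,0,0,0]}' |tail -2
python3 - <<'E'
from h import *
st(); 
t=read_camera('top')['image'][170:270,225:325,::-1]; s=read_camera('scene')['image'][140:290,190:340,::-1]
cv2.imwrite('pics/a2.png',np.hstack([cv2.resize(t,(400,400),interpolation=cv2.INTER_CUBIC),cv2.resize(s,(400,400),interpolation=cv2.INTER_CUBIC)]))
E
```

```text
wrist_force: [-0.3, 0.5, 0.1]
finger_gap: -0.0001
wrist_force: [-0.5, 1.3, 1.4]
finger_gap: -0.0003
t 4.37 tcpS [ 17.8 119.1  69.3] F [-0.3   1.39  1.41] gap -0.3
wrist_force: [0.1, -0.1, -0.1]
finger_gap: -0.0
t 4.78 tcpS [16.8 89.3 68. ] F [ 0.1  -0.1  -0.13] gap -0.0
```

View pics/a2.png

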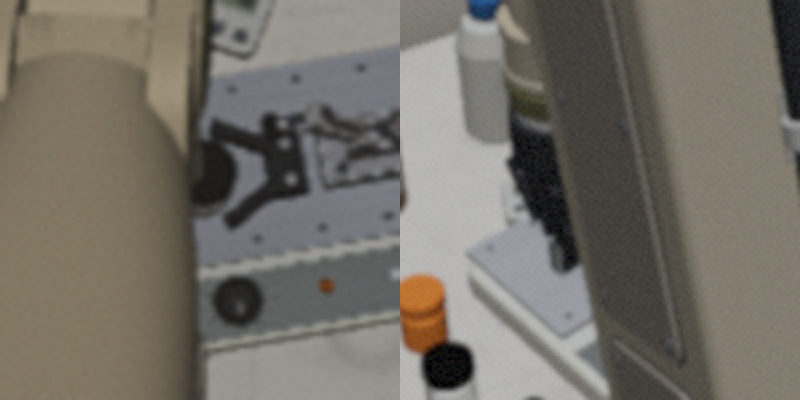

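The jar is upright and sliding ahead of the fingers; its cap's right edge is at (236,173) in the left view, at the V-block mouth. I'll continue slowly.

```bash
python3 -m crank '{"travel":[[-0.1,0,-0.05],[-0.2,0,-0.05],[-0.3,0,-0.05],[-0.4,0,-0.05],[-0.5,0,-0.05]],"turn":[0,0,0,0,0]}' |tail -2
python3 -c "
from h import *
st()"
for i in 1 2; do :; done
python3 -m crank '{"travel":[[-0.03,0,0],[-0.06,0,0],[-0.09,0,0],[-0.11,0,0],[-0.11,0,0]],"turn":[0,0,0,0,0]}' |tail -2
python3 -c "
from h import *
st()"
```

```text
wrist_force: [1.3, 2.8, 0.8]
finger_gap: -0.0002
t 5.3 tcpS [17.2 69.9 70.3] F [1.72 2.61 0.85] gap -0.2
wrist_force: [1.4, 6.9, 1.3]
finger_gap: -0.0002
t 5.72 tcpS [17.2 66.5 70.2] F [2.36 6.6  1.29] gap -0.2
```

```bash
python3 - <<'E'
from h import *
st(); 
t=read_camera('top')['image'][180:250,245:345,::-1]; s=read_camera('scene')['image'][120:290,200:340,::-1]
cv2.imwrite('pics/a3.png',cv2.resize(t,(800,560),interpolation=cv2.INTER_CUBIC))
E
```

```text
t 5.72 tcpS [17.2 66.5 70.2] F [2.36 6.6  1.29] gap -0.2
```

View pics/a3.png

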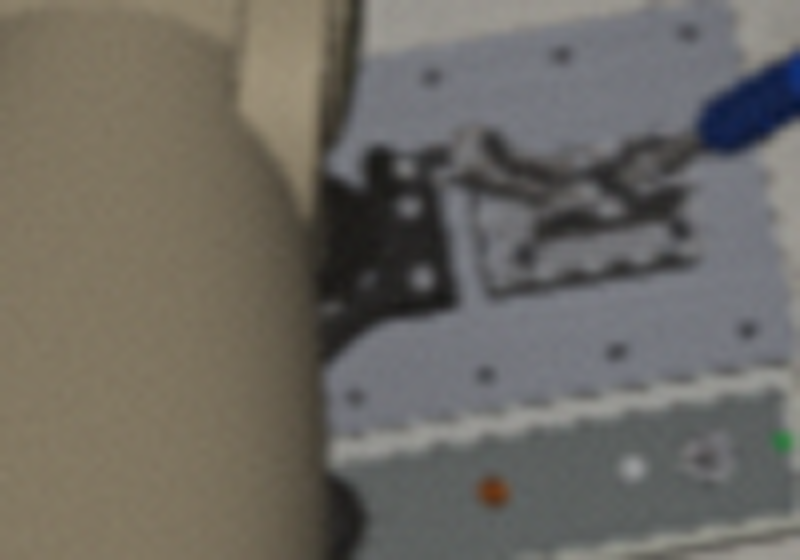

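```bash
python3 -m crank '{"travel":[[0.02,0.03,0],[0.02,0.06,0],[0.0,0.09,0],[-0.02,0.09,0],[-0.03,0.09,0]],"turn":[0,0,0,0,0]}' |tail -2
python3 -c "
from h import *
st()"
python3 -m crank '{"travel":[[0,-0.03,0],[0,-0.06,0],[-0.01,-0.06,0],[-0.02,-0.06,0],[-0.02,-0.06,0]],"turn":[0,0,0,0,0]}' |tail -2
python3 -c "
from h import *
st()"
```

```text
wrist_force: [-1.8, 8.4, 1.6]
finger_gap: -0.0001
t 6.23 tcpS [19.8 65.9 69.6] F [-0.53  8.54  1.6 ] gap -0.1
wrist_force: [0.6, 10.6, 0.5]
finger_gap: 0.0001
t 6.65 tcpS [18.8 65.9 70.1] F [ 2.11 10.45  0.52] gap 0.1
```

```bash
python3 -m crank '{"travel":[[0.05,0,0],[0.2,0,0],[0.5,0,-0.5],[0.5,0,-1.5],[0.5,0,-2.5]],"turn":[0,0,0,0,0]}' |tail -2
python3 -m crank '{"travel":[[0,0,-1],[0,0,-2],[0,0,-3],[0,0,-4],[0,0,-4.2]],"turn":[0,0,0,0,0]}' |tail -2
python3 -m crank '{"travel":[[-1,0,0],[-2,0,0],[-3,0,0],[-4,0.05,0],[-4,0.05,0]],"turn":[0,0,0,0,0]}' |tail -2
python3 - <<'E'
from h import *
st(); print(need((21,-72,205)))
t=read_camera('top')['image'][180:260,235:345,::-1]; s=read_camera('scene')['image'][120:290,200:340,::-1]
cv2.imwrite('pics/a4.png',np.hstack([cv2.resize(t,(495,360),interpolation=cv2.INTER_CUBIC),cv2.resize(s,(296,360),interpolation=cv2.INTER_CUBIC)]))
E
```

```text
wrist_force: [1.6, -0.3, -0.7]
finger_gap: 0.0002
wrist_force: [0.1, -0.3, 0.8]
finger_gap: -0.0002
wrist_force: [0.2, -0.0, -1.0]
finger_gap: -0.0004
t 7.9 tcpS [ 19.8 -83.6 336.5] F [ 0.22 -0.04 -1.04] gap -0.4
(array([0.29 , 0.028, 3.288]), np.float64(1.563671554221405))
```

View pics/a4.png

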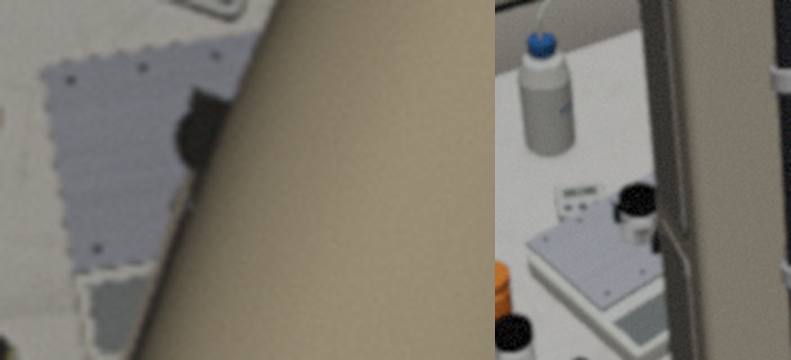

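```bash
python3 - <<'E'
from h import *
print(toS(at(S,(268.4,214.2),.125)), 'rim',toS(at(T,(273.8,210.5),.122)))
E
python3 -m crank '{"travel":[[0.29,0.03,0.8],[0.29,0.03,1.6],[0.29,0.03,2.4],[0.29,0.03,3.0],[0.29,0.03,3.25]],"turn":[0,0,0,0,0]}' |tail -2
python3 -c "
from h import *
st()"
```

```text
[ 13.424  39.982 125.   ] rim [ 23.494  57.555 122.   ]
wrist_force: [-0.7, 0.0, 1.0]
finger_gap: 0.0001
t 8.42 tcpS [ 19.2 -62.5 204.3] F [-0.71  0.13  1.04] gap 0.1
```

```bash
python3 - <<'E'
from h import *
a=cv2.imread('pics/a4.png')[:,495:]; s=cv2.imread('pics/scene0.png')[120:290,200:340]
s=cv2.resize(s,(296,360),interpolation=cv2.INTER_CUBIC)
f=np.array([296/140,360/170])
x0,y0,x1,y1=(np.array([231-200,213-120,247-200,248-120])*np.r_[f,f]).astype(int)
r=cv2.matchTemplate(a,s[y0:y1,x0:x1],cv2.TM_CCOEFF_NORMED); _,m,_,l=cv2.minMaxLoc(r)
d=(np.array(l)-[x0,y0])/f; print(m,d)
p0=np.array([244.3,226.0]); 
for p in(p0,p0+d): print(toS(at(S,p,.125)))
for q in((20,32.4,125),(20,28,125),(17,38,125)): print(q,proj(S,toW(q)))
E
```

```text
0.9029431343078613 [ 23.176 -14.167]
[ 16.932 105.956 125.   ]
[ 21.264  36.343 125.   ]
(20, 32.4, 125) [[269.16  211.381]]
(20, 28, 125) [[270.647 210.576]]
(17, 38, 125) [[268.087 213.058]]
```

```bash
python3 -m crank '{"travel":[[0,0.04,-0.5],[-0.2,0.04,-0.82],[-0.44,0.04,-0.82],[-0.44,0.04,-0.82]],"turn":[0,0,0,0]}' |tail -2
python3 -m crank '{"travel":[[-0.2,0,0],[-0.36,0,0],[-0.5,0,0.04],[-0.65,0,0.09],[-0.86,0,0.165]],"turn":[0,0,0,0,0]}' |tail -2
python3 -c "
from h import *
st(); print(need((21,-123.5,224.5)),need((21,-132.4,218.7)))"
```

```text
wrist_force: [0.0, -0.9, -0.5]
finger_gap: 0.0003
wrist_force: [0.3, 0.9, -0.2]
finger_gap: -0.0004
t 9.17 tcpS [  22.7 -117.1  233.9] F [ 0.43  0.87 -0.24] gap -0.4
(array([-0.16 , -0.044,  0.235]), np.float64(1.5710856310628445)) (array([-0.383, -0.044,  0.38 ]), np.float64(1.5710856310628445))
```

```bash
python3 -m crank '{"travel":[[-0.16,-0.02,0.2],[-0.38,-0.04,0.38],[-0.57,-0.04,0.57],[-0.74,-0.04,0.77],[-0.74,-0.04,0.77]],"turn":[0,0,0,0,0]}' |tail -2
python3 -c "
from h import *
st(); print(need((21,-152,194)),need((21,-156.9,184.2)))"
```

```text
wrist_force: [0.3, -0.9, -0.8]
finger_gap: -0.0002
t 9.58 tcpS [  20.1 -147.6  200.7] F [ 0.18 -0.97 -0.76] gap -0.2
(array([-0.111,  0.021,  0.168]), np.float64(1.5691645176574673)) (array([-0.233,  0.022,  0.413]), np.float64(1.5691645176574673))
```

```bash
python3 - <<'E'
from h import *
t=read_camera('top')['image'][160:270,260:370,::-1]; s=read_camera('scene')['image'][100:290,220:390,::-1]
cv2.imwrite('pics/a5.png',np.hstack([cv2.resize(t,(400,400),interpolation=cv2.INTER_CUBIC),cv2.resize(s,(358,400),interpolation=cv2.INTER_CUBIC)]))
E
```

```text
(no output)
```

View pics/a5.png

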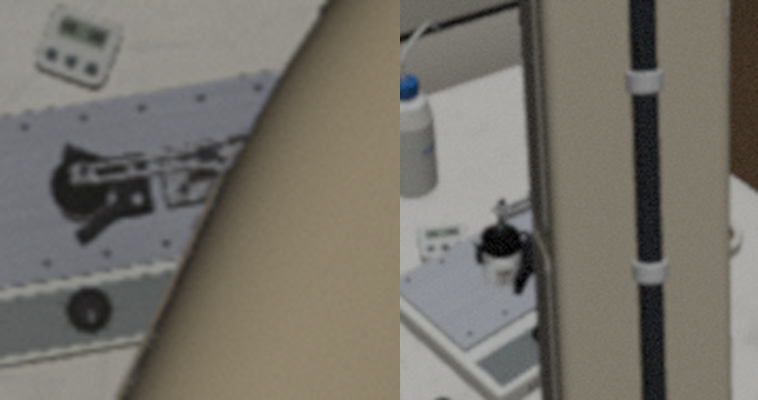

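The clamp arm has swung down over the jar (left view, arm tip near (78,172); cap centre near (75,187)), and the jar sits upright in the V. I'll continue pressing.

```bash
python3 -m crank '{"travel":[[-0.06,0.01,0.1],[-0.12,0.02,0.2],[-0.18,0.02,0.31],[-0.23,0.02,0.41],[-0.23,0.02,0.41]],"turn":[0,0,0,0,0]}' |tail -2
python3 -c "
from h import *
st()"
python3 -m crank '{"travel":[[-0.03,0,0.08],[-0.06,0,0.16],[-0.09,0,0.24],[-0.1,0,0.32],[-0.1,0,0.36]],"turn":[0,0,0,0,0]}' |tail -2
python3 -c "
from h import *
st()"
```

```text
wrist_force: [0.6, -0.9, 0.9]
finger_gap: -0.0001
t 10.1 tcpS [  22.1 -156.1  186.5] F [ 0.47 -1.02  0.91] gap -0.1
wrist_force: [-0.6, 0.0, -0.8]
finger_gap: 0.0001
t 10.52 tcpS [  21.7 -159.5  171.6] F [-0.56  0.12 -0.76] gap 0.1
```

```bash
python3 -m crank '{"travel":[[0,0,0.06],[0,0,0.12],[0,0,0.18],[0,0,0.24],[0,0,0.24]],"turn":[0,0,0,0,0]}' |tail -2
python3 -c "
from h import *
st()"
```

```text
wrist_force: [-11.9, 4.1, 31.1]
finger_gap: 0.0001
t 10.93 tcpS [  22.3 -159.7  169.8] F [-11.2    5.85  31.1 ] gap 0.1
```

```bash
python3 -m crank '{"travel":[[0,0,-0.3],[0,0,-0.8],[0,0,-1.6],[0,0,-2.5],[0,0,-2.5]],"turn":[0,0,0,0,0]}' |tail -2
python3 -m crank '{"travel":[[0,-1,-0.3],[0,-2,-0.3],[0.1,-3,-0.3],[0.2,-4,-0.3],[0.2,-4.4,-0.3]],"turn":[0,0,0,0,0]}' |tail -2
python3 - <<'E'
from h import *
st(); print(get_state()['joint_pos'])
t=read_camera('top')['image'][170:270,240:365,::-1]; s=read_camera('scene')['image'][110:290,200:340,::-1]
cv2.imwrite('pics/a6.png',np.hstack([cv2.resize(t,(500,400),interpolation=cv2.INTER_CUBIC),cv2.resize(s,(300,386),interpolation=cv2.INTER_CUBIC)[:400] if 0 else cv2.resize(s,(300,400),interpolation=cv2.INTER_CUBIC)]))
E
```

```text
wrist_force: [1.0, 0.7, 1.5]
finger_gap: -0.0001
wrist_force: [-0.1, 0.2, -0.0]
finger_gap: 0.0
t 11.77 tcpS [-158.1 -149.9  274.9] F [-0.06  0.18 -0.02] gap 0.0
[-0.641  0.102 -0.114  1.357 -0.001  0.784]
```

View pics/a6.png

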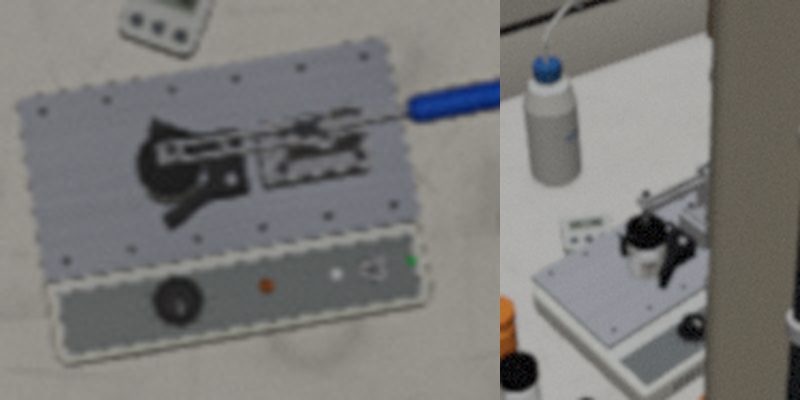

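Clean view: the jar is in the V, the clamp arm is down with its end over the cap (left view, (165,152)), and the handle is level at (455,98). Next, check the jar's seat numerically and zoom on the switch.

```bash
python3 - <<'E'
from h import *
t0=cv2.imread('pics/top0.png'); t=np.mean([read_camera('top')['image'][:,:,::-1].astype(float) for _ in range(6)],0)
t=t.astype(np.uint8); cv2.imwrite('pics/t7.png',t)
z=4; A=cv2.resize(t0,None,fx=z,fy=z,interpolation=cv2.INTER_CUBIC);B=cv2.resize(t,None,fx=z,fy=z,interpolation=cv2.INTER_CUBIC)
c0=np.array([256.7,216.6]); x0,y0,x1,y1=(np.r_[c0-[11,7],c0+[-4,7]]*z).astype(int)
r=cv2.matchTemplate(B[y0-120:y1+60,x0:x1+200],A[y0:y1,x0:x1],cv2.TM_CCOEFF_NORMED); _,m,_,l=cv2.minMaxLoc(r)
d=(np.array(l)-[0,120])/z; print(m,d,toS(at(T,c0,.125)),toS(at(T,c0+d,.125)))
tc=lambda x,y:(x/6+235-.42,y/6+170-.42)
print('V inner apex face',toS(at(T,tc(335,235),.088)))
sw=cv2.resize(t[225:249,318:350],None,fx=16,fy=16,interpolation=cv2.INTER_CUBIC)
v=cv2.resize(t[192:232,265:310],(450,400),interpolation=cv2.INTER_CUBIC)[:384]
cv2.imwrite('pics/a7.png',np.hstack([sw[:, :345] if 0 else cv2.resize(sw,(350,262)),v[:262] if 0 else cv2.resize(v,(307,262))]) if 0 else np.hstack([cv2.resize(sw,(440,330)),cv2.resize(t[192:232,265:308],(355,330),interpolation=cv2.INTER_CUBIC)]))
for q in ((-67,-106,50),(-67,-98,72.6),(-67,-114,72.6),(-67,-129,45)):
    p=proj(T,toW(q))[0]; print(q,p,(p-[318,225]+.5)*13.75)
for q in ((20,32.4,125),(20,28,125),(20,45,88),(20,40,88)): print(q,(proj(T,toW(q))[0]-[265,192]+.5)*8.25+[440,0])
E
```

```text
0.9771929979324341 [25.5  -5.25] [ 13.479 106.547 125.   ] [ 16.908  35.088 125.   ]
V inner apex face [27.647 10.228 88.   ]
(-67, -106, 50) [334.981 236.621] [240.367 166.67 ]
(-67, -98, 72.6) [333.162 236.092] [215.351 159.391]
(-67, -114, 72.6) [338.681 235.209] [291.239 147.252]
(-67, -129, 45) [342.518 235.591] [343.993 152.507]
(20, 32.4, 125) [592.546 153.511]
(20, 28, 125) [605.583 151.462]
(20, 45, 88) [557.654 179.456]
(20, 40, 88) [571.989 177.202]
```

View pics/a7.png

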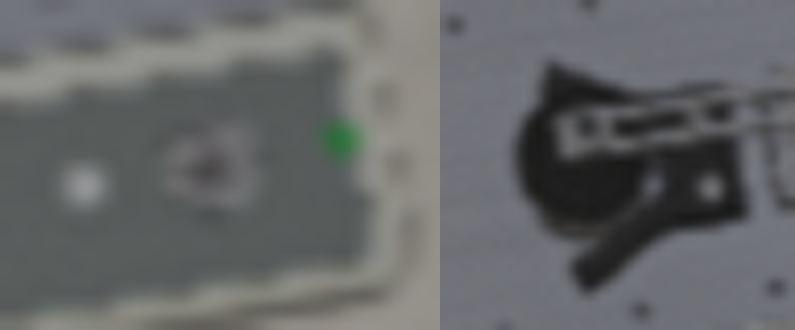

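Right panel: cap centre (582,160), seated between the cheeks, with tips at (552,70) and (588,288). Left panel: switch ring centre (212,166), white dot (83,186), green dot (343,140). That puts the pivot at about y = -100, x = -66 in the shaker's axes. Now the switch.

```bash
python3 -m crank '{"travel":[[0.7,0.7,0],[1.4,1.4,0],[2.1,2.1,0],[2.1,2.3,0.5],[2.1,2.3,1.3]],"turn":[0,0,0,0,0]}' |tail -2
python3 -m crank '{"travel":[[0,0,0.9],[0,0,1.8],[0,0,2.6],[0,0,3.0],[0,0,3.0]],"turn":[0,0,0,0,0]}' |tail -2
python3 -c "
from h import *
st(); print(need((-66,-66,64)))"
```

```text
wrist_force: [0.5, -0.5, -0.3]
finger_gap: -0.0001
wrist_force: [-0.2, 0.4, 0.6]
finger_gap: 0.0001
t 13.0 tcpS [-64.2 -65.6  98.3] F [-0.17  0.38  0.64] gap 0.1
(array([-0.011, -0.046,  0.858]), np.float64(1.5719410365184001))
```

```bash
python3 -m crank '{"travel":[[0,-0.04,0.4],[0,-0.04,0.75],[0,-0.04,0.86],[0,-0.04,0.86]],"turn":[0,0,0,0]}' |tail -2
python3 -c "
from h import *
st()"
python3 -m crank '{"travel":[[-0.12,0,0],[-0.24,0,0],[-0.34,0,0],[-0.44,0,0],[-0.44,0,0]],"turn":[0,0,0,0,0]}' |tail -2
python3 -c "
from h import *
st()"
python3 -m crank '{"travel":[[-0.06,0,0],[-0.11,0,0],[-0.16,0,0],[-0.2,0,0],[-0.2,0,0]],"turn":[0,0,0,0,0]}' |tail -2
python3 -c "
from h import *
st()"
```

```text
wrist_force: [-0.1, -0.0, 0.2]
finger_gap: -0.0
t 13.33 tcpS [-63.3 -67.4  68.5] F [-0.08 -0.    0.23] gap -0.0
wrist_force: [0.5, 0.4, 0.6]
finger_gap: -0.0001
t 13.75 tcpS [-62.7 -86.7  69.8] F [0.58 0.32 0.6 ] gap -0.1
wrist_force: [-0.6, -0.7, 0.6]
finger_gap: 0.0002
t 14.17 tcpS [-63.6 -93.6  68.6] F [-0.74 -0.61  0.57] gap 0.2
```

```bash
python3 -m crank '{"travel":[[0.3,0,0],[0.4,0,-0.5],[0.4,0,-1.5],[0.4,0,-2.5],[0.4,0,-3.5]],"turn":[0,0,0,0,0]}' |tail -2
python3 -m crank '{"travel":[[0,-0.8,-0.6],[-0.5,-1.7,-0.6],[-1,-2.5,-0.6],[-1.4,-2.5,-0.6],[-1.4,-2.5,-0.6]],"turn":[0,0,0,0,0]}' |tail -2
python3 - <<'E'
from h import *
st()
t=np.mean([read_camera('top')['image'][:,:,::-1].astype(float) for _ in range(6)],0).astype(np.uint8); cv2.imwrite('pics/t8.png',t)
o=cv2.imread('pics/t7.png')
f=lambda i:cv2.resize(i[225:249,318:350],(400,300),interpolation=cv2.INTER_CUBIC)
g=cv2.resize(t[180:260,240:365],(450,288),interpolation=cv2.INTER_CUBIC)
cv2.imwrite('pics/a8.png',np.vstack([np.hstack([f(o),f(t)]),np.pad(g,((0,0),(0,350),(0,0)))]))
for y in (-92,-108): print((proj(T,toW((-66,y,74)))[0]-[318,225]+.5)*12.5)
E
```

```text
wrist_force: [1.1, 0.1, -0.3]
finger_gap: -0.0002
wrist_force: [0.9, 0.1, 0.4]
finger_gap: 0.0001
t 15.0 tcpS [-164.5 -134.6  233.1] F [ 0.92 -0.08  0.39] gap 0.1
[169.775 143.973]
[238.875 132.929]
```

View pics/a8.png

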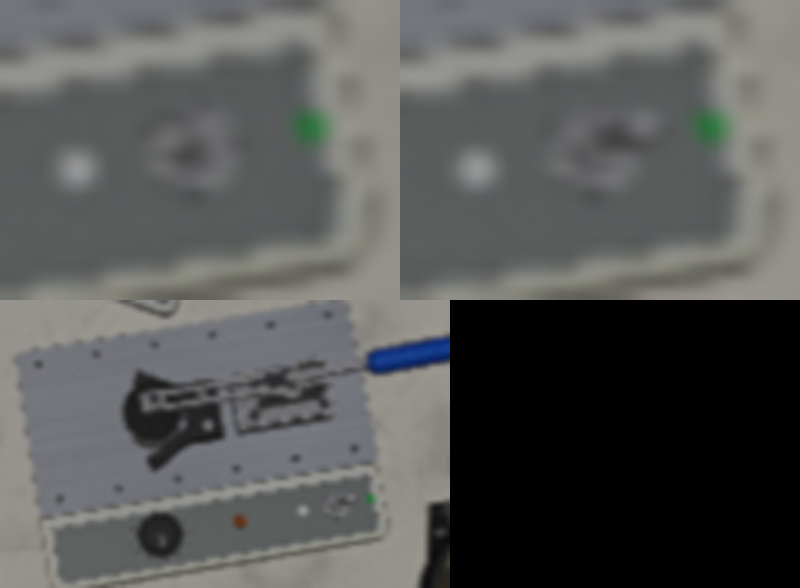

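The lever now leans to the green dot: its tip is at (645,122) in the right panel, close to the predicted "on" position. Jar and clamp look unchanged. Last, a numeric check of the handle's angle and that nothing else moved.

```bash
python3 - <<'E'
from h import *
t=cv2.imread('pics/t8.png'); o=cv2.imread('pics/t7.png'); t0=cv2.imread('pics/top0.png'); s=read_camera('scene')['image'][:,:,::-1]
def blue(i,c):
    h=cv2.cvtColor(np.ascontiguousarray(i),cv2.COLOR_BGR2HSV); m=cv2.inRange(h,(105,130,40),(130,255,255))
    p=proj(c,toW((20,-160,163)))[0]; ys,xs=np.nonzero(m); k=np.hypot(xs-p[0],ys-p[1])<45; return (len(xs[k]), xs[k].mean() if k.any() else None, ys[k].mean() if k.any() else None, (xs[k].min(),xs[k].max()) if k.any() else None)
print('top',blue(t,T),'t7',blue(o,T),'scene',blue(s,S))
for a in(.0999,.2,.3): 
    X=[(20,-88-L*np.cos(a),153.5+L*np.sin(a)) for L in(38,75,112)]
    print(a,*[proj(c,[toW(x) for x in X]).round(1).tolist() for c in(T,S)])
print('jar diff',np.abs(t[195:230,268:300].astype(int)-o[195:230,268:300]).mean())
for n,(x,y) in dict(timer=(281,173),tape=(377,225),wjar=(221,231),vial=(234,258)).items():
    p=t0[y-14:y+14,x-14:x+14]; r=cv2.matchTemplate(t[y-20:y+20,x-20:x+20],p,cv2.TM_CCOEFF_NORMED); print(n,cv2.minMaxLoc(r)[1::2])
st()
E
```

```text
top (151, np.float64(354.4635761589404), np.float64(194.7814569536424), (np.int64(342), np.int64(367))) t7 (151, np.float64(354.4635761589404), np.float64(194.7814569536424), (np.int64(342), np.int64(367))) scene (0, None, None, None)
0.0999 [[341.2, 198.7], [354.9, 196.3], [368.6, 193.8]] [[320.0, 173.5], [331.0, 166.4], [341.8, 159.6]]
0.2 [[341.2, 198.4], [354.9, 195.7], [368.8, 193.0]] [[319.9, 172.3], [330.9, 164.1], [341.6, 156.1]]
0.3 [[341.0, 198.1], [354.7, 195.2], [368.6, 192.2]] [[319.6, 171.2], [330.5, 161.9], [341.2, 152.8]]
jar diff 1.1196428571428572
timer (0.9981051683425903, (6, 6))
tape (0.24208110570907593, (6, 6))
wjar (0.9995200634002686, (6, 6))
vial (0.9984658360481262, (6, 6))
t 15.35 tcpS [-163.1 -132.3  232.4] F [ 0.04 -0.17  0.14] gap 0.3
```

```bash
python3 -m crank '{"travel":[[-0.7,-0.55,-0.3],[-1.4,-1.1,-0.3],[-2.1,-1.65,-0.3],[-2.8,-2.2,-0.3],[-3.5,-2.7,-0.3]],"turn":[0,0,0,0,0]}' |tail -2
python3 -m crank '{"travel":[[-0.7,-0.55,0],[-1.4,-1.1,0],[-2.1,-1.65,0],[-2.8,-2.2,0],[-3.5,-2.6,0]],"turn":[0,0,0,0,0]}' |tail -2
python3 - <<'E'
from h import *
st()
t0=cv2.imread('pics/top0.png'); t=read_camera('top')['image'][:,:,::-1]; s=read_camera('scene')['image'][:,:,::-1]
h=cv2.cvtColor(np.ascontiguousarray(s),cv2.COLOR_BGR2HSV); m=cv2.inRange(h,(105,130,40),(130,255,255)); ys,xs=np.nonzero(m[130:200,300:370]); print(len(xs), (xs.mean()+300,ys.mean()+130,np.polyfit(xs,ys,1)[0],xs.min()+300,xs.max()+300) if len(xs)>5 else '')
for n,(x,y) in dict(tape=(377,225),jar=(257,217)).items():
    p=t0[y-14:y+14,x-14:x+14]; r=cv2.matchTemplate(np.ascontiguousarray(t[y-20:y+20,x-20:x+20]),p,cv2.TM_CCOEFF_NORMED); print(n,cv2.minMaxLoc(r)[1::2])
cv2.imwrite('pics/a9.png',cv2.resize(s[110:290,200:370],(755,600)[:2] if 0 else (566,600),interpolation=cv2.INTER_CUBIC))
E
```

```text
wrist_force: [0.7, 0.3, -0.2]
finger_gap: -0.0003
wrist_force: [-0.6, -1.2, 0.4]
finger_gap: -0.0003
t 16.18 tcpS [-376.6 -414.2  244.5] F [-0.82 -1.14  0.37] gap -0.3
126 (np.float64(329.8253968253968), np.float64(164.38888888888889), np.float64(-0.6092051419832187), np.int64(320), np.int64(340))
tape (0.9968485832214355, (6, 6))
jar (0.5097306966781616, (5, 8))
```

The blue handle's slope in the scene image is -0.61; I predicted -0.64 if locked and -0.75 at 0.2 rad above level. So it reads as on its stop. The tape hasn't moved, and the robot touches nothing.

```bash
python3 -c "
from workcell import *
print(hand_in())"
```

```text
the job is handed in; nothing more can be done
None
```

The job is done in the order asked and handed in at about 16 s of the 56 s allowed. I was not given a verdict.

- **Jar:** I pushed it along the plate with the sides of the closed fingers until it stopped firmly in the V-block, at about 10 N. My position estimates put its centre 32 to 36 mm along the shaker's y and 17 to 21 mm in x. The line of the V is at x = 20 mm, so the disagreement is about the camera calibration error. It stayed upright in every picture.
- **Clamp:** I pressed the handle over and down to its stop, with a 31 N push at the end. After I let go, the handle's slope in the scene picture was -0.61. I predicted -0.64 if locked and -0.75 for 0.1 rad short of the stop. The clamp arm lies over the cap. I did not feel the rise to 6 N or the snap, because wrist-force noise was about 1 N.
- **Switch:** I flipped it last. An enlarged top view before and after shows the lever now leaning toward the green dot.
- **Other things on the bench:** The timer, tape, waiting jar and waiting vial matched their first pictures with no shift. An early tape check failed, probably because the arm was in the way, and it passed once the arm was clear.
- **Not checked:** The last picture went past the 12-picture limit, so I relied on numbers for the final check. I did not measure the force of the foot on the cap.

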